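# Raise the sprung-button V rest and lay the turned spindle on the cradle

### The arm

A 7-joint arm with a two-finger parallel gripper is mounted at the origin on the work surface. World frame = base frame: x ahead of the robot, y to its left, z up, the work surface at z = 0. Lengths are in m, angles in rad, forces in N, time in s.
With the tool pointing down it reaches from about 0.425 to 0.925 m from the base axis. Payload 6.8 kg.
Tool frame: the origin (TCP) lies on the centre line of the jaws, within the pads' length; the fingertips stand 14 mm ahead of it and the grasp point (between the pads) lies 5 mm behind it (r.nose_length is the distance from the TCP to the fingertips, in m); z points along the fingers, y is the direction in which the jaws open and shut (so a half turn about z gives the same grasp; the last joint's range is limited). The gripper opens to 85 mm and grips with 20 to 120 N. Pads are 22 mm wide; open, the fingers measure 114 mm over their backs; the gripper's body (76 mm by 85 mm) begins 54 mm behind the grasp point. The pads swing forward as they close: fully open they stand 13 mm farther back than shut.
Start: joints at [1.064, 0.477, 0.022, 1.555, -0.011, 1.109, -0.083], TCP at [0.262, -0.622, 0.222] pointing down, gripper open.
Joint ranges: [-2.96, 2.96], [-0.34, 2.1], [-1.41, 1.46], [0.24, 2.44], [-1.37, 4.51], [0.17, 1.92], [-2.96, 2.96]. Speed limits (rad/s): [2.39, 2.39, 3.14, 3.14, 3.14, 3.14, 3.14].

### API

Orientations are given as a rotation vector (axis times angle).
In Python, from bench import r, imaging, look_for, outline_of gives the robot as it stands. The module is installed in compiled form; this text tells all that it offers.
- The arm moves only by the tool carry_out, never from a script. Its arguments are lists of equal length, an entry for each row: "offset": the shift along the tool's x, y, z as a fraction of full scale, a list of three; "turn": the turn, a rotation vector about the tool's x, y, z as a fraction of full scale, a list of three. A call has 1 to 8 rows; each row is the pose to reach, as a shift and turn from the pose commanded when the call began, along the tool's axes at that moment; what a row does not reach only later rows make up. Full scale, the value 1, is 0.5 m for a shift and 1.5 rad for a turn. A row lasts 1/10 s, in which the tool goes at most 50 mm and 8.59 degrees, less where a joint would pass 70% of its speed; a pose out of reach is approached as far as the arm can. A call with a number of a shift or a turn outside -1 to 1 is refused whole. A call with a gripper value outside its range is refused whole. "hand" is the closure, from 0 (fully open) to 1 (shut), set as the call begins (left out, the last holds). The fingers move at their own pace and stop on an object; "force" is the grip in N (left out, the last holds). Time passes only in rows, so rows that repeat a pose let the fingers close. It gives the time, the measured TCP pose, the force and the opening at its end, in the units of the state.
- r.get_obs(): the state, without advancing time (a new reading comes with each control period).
- imaging.grab_frame(name): name is "scene" or "top" or "wrist"; returns a dict with "pixels" (480x640x3 uint8, red, green, blue), "fx", "fy", "cx", "cy" (pixels), "k1" (the pictures are not rectified: a ray, as slopes to the right and down, at radius r is drawn at 1 + k1 r^2 times it, then the intrinsics apply), "R" (3x3) and "t" (3): a world point X has camera coordinates R X + t. Camera axes: x right, y down, z forward; pixel columns grow to the right and rows downward; lengths in m; the calibration is good to about 2 mm. A picture is of the moment at which its call begins. There is no depth.
- r.hand_in(): hands the job in, once; it reports no verdict.
Trained networks look in the newest picture that a camera, given by its name, has taken for a name from the list of things; names that differ only in an ending like _2 or _b are one class to them, and where a whole thing is asked for, a point or a joint stands for the part that bears it (a point fixed in the world has none). Each returns a list of dicts, best first, with "score" (0 to 1); they miss things now and then, are a little off and sometimes report something else, mostly with a low value. They report only what shows in the picture. A call takes as long as a camera call.
- look_for(query, camera): "xyz" ([x, y, z] in m, in the coordinates of the camera as it stood for that picture, good to about 4 mm: the middle of the surface that is visible of it).
- outline_of(query, camera): "region" (480x640 bool, what is visible of it).
The state is a dict: "clock": time; "joints": joint angles; "qvel": joint speeds; "tau": joint torques, N m; "tcp_pos": TCP position; "orientation": TCP orientation; "contact_force": force on the tool from outside, world axes, zero at the start; "moment": the same for the moment, N m; "grip_width": finger opening in m.
Only numpy, scipy, OpenCV 4.12 (cv2) and the standard library are available. Lean on these libraries where they do the work, as an engineer would, in place of code of your own. Each camera call takes 0.05 s, during which the arm holds its last target. There are 200 camera calls.

### The job

Raise the telescoping V rest of the spindle cradle, turning it square to the other rest, until its sprung button pops out through the next hole up; the height of that hole is known only roughly, so draw the tube up slowly, stop as soon as you feel the button catch and do not force it. Then lay the turned spindle gently down in the two V rests, one round end in each and its square middle midway between them, and leave it lying there with the button still out. Do not disturb the other things on the bench.

Things in the scene. Friction and masses are not known exactly. Their poses are not given: they have to be found in the camera images.
- cradle: Fixed wooden board 130 x 320 x 18 mm (long side along its y) with two V rests on upright posts 200 mm apart: the fixed rest (green post) at its y = -100 mm, the telescoping rest at y = +100 mm (grey outer tube 41 mm across, black collar 45 mm across at its mouth about 125 mm up; steel inner tube 32 mm across). Origin: centre of the board's underside, z up. A small brass tin stands between the posts.
- fixed_vee (a point): Bottom line of the fixed rest's notch, at the rest's centre, 199 mm above the cradle's underside; frame as the cradle's. Wooden rest 60 mm wide in x, 24 mm thick in y; its notch is a 90 degree V, 42 mm wide, 21 mm deep, running along y.
- sliding_vee (a point): Bottom line of the telescoping rest's notch, on the tube's axis; 167 mm above the cradle's underside at rise 0. Rest as the fixed one: 60 mm in its own x, 24 mm thick in y, notch along y; solid to 20 mm below this point, cheeks to 21 mm above. The frame slides and turns with it. Black rubber strips on its two flat (y) faces, 10 mm below this point, are for gripping it from above.
- rise (a joint): How far the inner tube and V rest are drawn up, m (0 to 0.075). Starts between two holes. Friction holds the tube where it is left; raising it takes about 8 to 12 N in all, before the button catches. The outer tube is clamped at an unmeasured height that differs by up to 9 mm either way: the next hole up lies at rise 0.023 to 0.041, the one below at about -0.003, the topmost at about 0.063.
- turn (a joint): Turn of the inner tube and V rest about the vertical, rad, counter-clockwise from above; 0 is square, the two notches in line. Range -0.75 to 0.75; about 0.05 N m turns it. The button finds a hole only within about 0.08 rad of 0.
- button (a joint): Orange sprung button, 10 mm across, on the inner tube; the three 13 mm holes are one above another on the outer tube's +x side. 0 m = popped right out (4 mm proud of the outer tube), about 0.008 m = held in by the tube wall. Spring 3 to 7 N. Once it has caught, 1.5 mm of play up or down is left; more than 15 N between it and the tube (pulling or turning on) bends it: spoilt.
- spindle: The turned spindle as a solid: the same thing as spindle_mid; its origin is on its underside at mid-length.
- spindle_mid (a point): Centre of the turned spindle: light wood, 280 mm long along its x, square middle 32 x 32 x 90 mm, a round end 26 mm in diameter and 95 mm long at either side; 0.13 to 0.22 kg. It lies on the bench on a flat of the square. Lying in both notches its centre is about 18 mm above the notch lines.

How it is judged:
By the outcome, as a careful person would: the job done as asked, in the order asked, and still so for the second after the job is handed in, with the robot touching nothing.
It also fails if it takes over 58 s, if anything falls off the work surface, if the arm or the gripper's body presses on something with over 40 N, if the wrist force passes 120 N, or if a joint passes its speed limit or range.

## Working session

There is one attempt and no reset: what is moved stays moved. The work goes in short steps, Python scripts to look and compute and a tool call to move; the robot and the scene stay as the last step left them, time stands still between calls to the robot, and variables do not carry over. Pictures are saved under pics/ and viewed, about 8 in all and at most 12, crops included, and the job is handed in when it is done.

Besides the shell and the picture viewer there is one more tool, called after ">>>" in YAML: its name, and indented under it one key for each argument. carry_out: Moves the arm, as the interface text tells. Shift numbers are shares of 0.5 m and turn numbers shares of 1.5 rad, none past 1 either way. Its arguments: {"type":"object","properties":{"offset":{"type":"array","items":{"type":"array","items":{"type":"number","minimum":-1,"maximum":1}}},"turn":{"type":"array","items":{"type":"array","items":{"type":"number","minimum":-1,"maximum":1}}},"hand":{"type":"number"},"force":{"type":"number"}},"required":["offset","turn"]}

```bash
mkdir -p pics
cat > h.py <<'E'
import numpy as np, cv2
from bench import r, imaging, look_for, outline_of
from scipy.spatial.transform import Rotation as Ro
def snap(n,f,crop=None,s=1):
    g=imaging.grab_frame(n); p=g["pixels"]
    if crop: p=p[crop[1]:crop[3],crop[0]:crop[2]]
    if f: cv2.imwrite('pics/'+f,cv2.resize(p[:,:,::-1],None,fx=s,fy=s,interpolation=cv2.INTER_CUBIC))
    return g
def w(g,x): return g["R"].T@(np.array(x)-g["t"])
def proj(g,X):
    c=g["R"]@np.array(X)+g["t"]; a=c[:2]/c[2]; a=a*(1+g["k1"]*(a@a)); return np.array([g["fx"]*a[0]+g["cx"],g["fy"]*a[1]+g["cy"]])
def ray(g,uv,z):
    d=np.array([(uv[0]-g["cx"])/g["fx"],(uv[1]-g["cy"])/g["fy"]]); a=d.copy()
    for _ in range(20): a=d/(1+g["k1"]*(a@a))
    v=g["R"].T@np.array([a[0],a[1],1]); o=-g["R"].T@g["t"]
    return o+v*(z-o[2])/v[2]
def st():
    o=r.get_obs(); print(round(o["clock"],2),np.round(o["tcp_pos"],4),np.round(o["orientation"],3),np.round(o["contact_force"],1),np.round(o["moment"],2),round(o["grip_width"],4)); return o
E
python3 - <<'E'
from h import *
np.set_printoptions(precision=4,suppress=True)
st(); print(r.nose_length, Ro.from_rotvec(r.get_obs()["orientation"]).as_matrix())
for c in("scene","top"):
    g=snap(c,c+'0.png')
    print(c,-g["R"].T@g["t"])
    for q in("cradle","fixed_vee","sliding_vee","spindle","spindle_mid","button"):
        for d in look_for(q,c)[:2]: print(q,round(d["score"],2),w(g,d["xyz"]))
E
```

```text
0.0 [ 0.2619 -0.6215  0.221 ] [-3.078 -0.622  0.001] [ 0.3  0.3 -0.6] [-0.   -0.02 -0.04] 0.0855
0.014 [[ 0.9215  0.3883 -0.0008]
 [ 0.3883 -0.9215  0.0017]
 [-0.0001 -0.0018 -1.    ]]
scene [1.1491 0.0285 0.6451]
cradle 0.94 [0.6017 0.0645 0.019 ]
fixed_vee 0.76 [0.6027 0.0607 0.0158]
sliding_vee 0.93 [0.5832 0.1848 0.1775]
spindle 0.63 [ 0.5748 -0.2576  0.0231]
spindle_mid 0.94 [ 0.5743 -0.2566  0.0289]
top [0.4712 0.0102 0.9735]
cradle 0.65 [0.5745 0.0956 0.0178]
fixed_vee 0.89 [0.5722 0.0943 0.0174]
fixed_vee 0.56 [0.5663 0.1817 0.1826]
sliding_vee 0.95 [0.5624 0.1827 0.1853]
sliding_vee 0.51 [0.5727 0.0966 0.0176]
spindle 0.72 [ 0.5484 -0.2536  0.0306]
spindle_mid 0.84 [ 0.5521 -0.2548  0.021 ]
```

View pics/scene0.png

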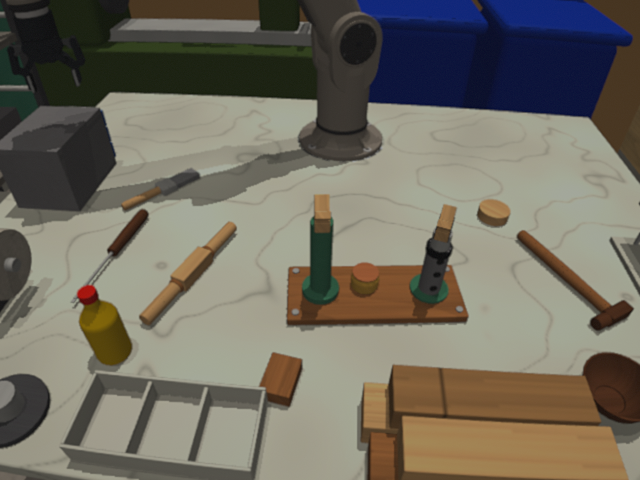

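View pics/top0.png

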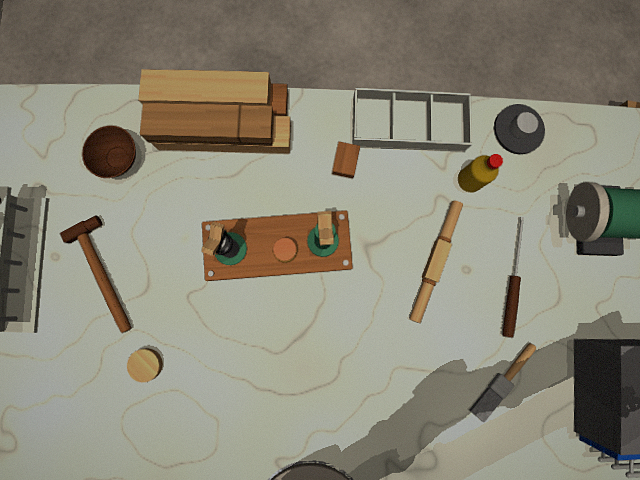

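The scene view shows the green fixed post at (320,290), the telescoping one at (430,290) with its rest clearly turned, and the spindle at (190,270). In the top view the board spans (202,210)-(353,280) and the spindle runs (456,203) to (415,321).

Run:
```python
from h import *
np.set_printoptions(precision=4,suppress=True)
g=snap("top","top1.png",(190,195,365,295),4.5)
def rect(q,z):
    m=outline_of(q,"top")[0]["region"]; 
    ys,xs=np.nonzero(m); P=np.array([ray(g,(x,y),z)[:2] for x,y in zip(xs,ys)])
    c,s,a=cv2.minAreaRect(P.astype(np.float32)); print(q,len(P),c,s,a); return cv2.boxPoints((c,s,a))
print(rect("cradle",0.018)); print(rect("spindle",0.016))
for uv in((202,222),(349,210),(353,268),(206,280)): print(ray(g,uv,.018))
rect("sliding_vee",.19)
```

```text
cradle 8031 (0.5794768929481506, 0.09053398668766022) (0.13327084481716156, 0.32072359323501587) 6.178706169128418
[[ 0.496   0.2428]
 [ 0.5305 -0.0761]
 [ 0.663  -0.0617]
 [ 0.6285  0.2571]]
spindle 1760 (0.5573188066482544, -0.25918301939964294) (0.03959330916404724, 0.2824559509754181) 71.54230499267578
[[ 0.4171 -0.2332]
 [ 0.685  -0.3227]
 [ 0.6975 -0.2851]
 [ 0.4296 -0.1957]]
[0.6234 0.2536 0.018 ]
[ 0.6607 -0.0651  0.018 ]
[ 0.5342 -0.0767  0.018 ]
[0.4981 0.2375 0.018 ]
sliding_vee 591 (0.5652029514312744, 0.1818566918373108) (0.04150988161563873, 0.05887747183442116) 73.35828399658203
```

View pics/top1.png

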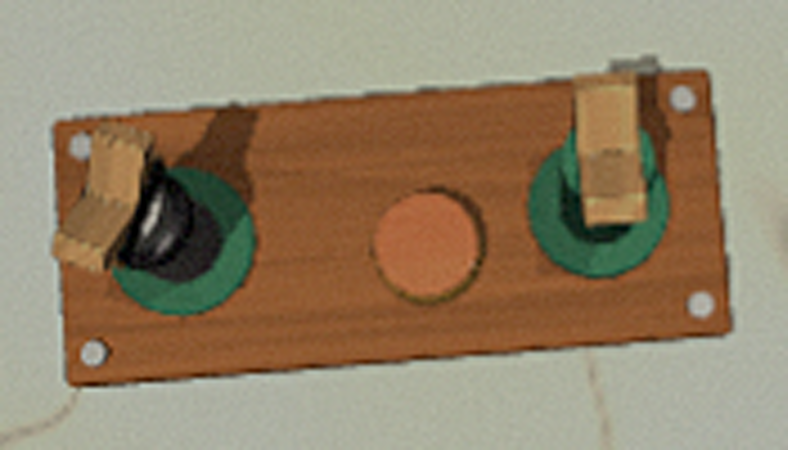

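The crop shows the sliding rest at (102,200) turned about 0.5 rad clockwise from square, and the fixed rest at (610,150). Next I move above the telescoping rest for a wrist look.

```bash
cat >> h.py <<'E'
def plan(p,yaw,p0=None,yaw0=None):
    o=r.get_obs(); R0=Ro.from_rotvec(o["orientation"]).as_matrix()
    if yaw0 is not None: R0=Rd(yaw0)
    p0=o["tcp_pos"] if p0 is None else p0
    print("off",np.round(R0.T@(np.array(p)-p0)/.5,4),"turn",np.round(Ro.from_matrix(R0.T@Rd(yaw)).as_rotvec()/1.5,4))
def Rd(y): c,s=np.cos(y),np.sin(y); return np.array([[c,s,0],[s,-c,0],[0,0,-1.]])
E
python3 - <<'E'
from h import *
plan([.43,-.2,.37],0)
plan([.565,.187,.37],-.39,[.43,-.2,.37],0)
E
```

```text
off [ 0.6372 -0.6475 -0.2959] turn [ 0.     -0.      0.2658]
off [ 0.27  -0.774  0.   ] turn [0.   0.   0.26]
```

>>> carry_out:
  offset:
    - [0.637,-0.6475,-0.297]
    - [0.637,-0.6475,-0.297]
    - [0.637,-0.6475,-0.297]
    - [0.637,-0.6475,-0.297]
    - [0.637,-0.6475,-0.297]
    - [0.637,-0.6475,-0.297]
    - [0.637,-0.6475,-0.297]
    - [0.637,-0.6475,-0.297]
  turn:
    - [0,0,0.266]
    - [0,0,0.266]
    - [0,0,0.266]
    - [0,0,0.266]
    - [0,0,0.266]
    - [0,0,0.266]
    - [0,0,0.266]
    - [0,0,0.266]
  hand: 0

```text
clock: 1.7
tcp_pos: [0.4029, -0.2668, 0.3473]
orientation: [3.141, -0.0, 0.001]
contact_force: [1.1, -0.0, -0.5]
grip_width: 0.0854
```

>>> carry_out:
  offset:
    - [0.32,-0.905,-0.045]
    - [0.32,-0.905,-0.045]
    - [0.32,-0.905,-0.045]
    - [0.32,-0.905,-0.045]
    - [0.32,-0.905,-0.045]
    - [0.32,-0.905,-0.045]
    - [0.32,-0.905,-0.045]
    - [0.32,-0.905,-0.045]
  turn:
    - [0,0,0.26]
    - [0,0,0.26]
    - [0,0,0.26]
    - [0,0,0.26]
    - [0,0,0.26]
    - [0,0,0.26]
    - [0,0,0.26]
    - [0,0,0.26]

```text
clock: 2.5
tcp_pos: [0.5304, 0.0926, 0.3646]
orientation: [-3.082, 0.61, -0.001]
contact_force: [1.9, 0.3, 0.4]
grip_width: 0.0855
```

Run:
```python
from h import *
np.set_printoptions(precision=4,suppress=True)
o=st();g=snap("wrist","w1.png"); print(-g["R"].T@g["t"], g["R"][2])
for q in("fixed_vee","sliding_vee","button"):
    for d in look_for(q,"wrist")[:2]: print(q,round(d["score"],2),w(g,d["xyz"]))
```

```text
2.5 [0.5304 0.0926 0.3646] [-3.082  0.61  -0.001] [1.9 0.3 0.4] [ 0.01 -0.06 -0.01] 0.0855
[0.5943 0.0673 0.5171] [-0.2529  0.1053 -0.9617]
fixed_vee 0.67 [0.5844 0.0872 0.0161]
button 0.3 [0.5679 0.1848 0.1865]
```

View pics/w1.png

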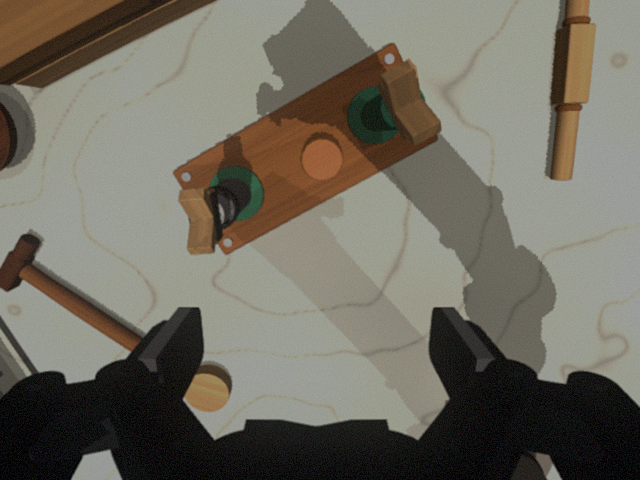

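The wrist view shows the sliding rest at (198,220) with top corners about (180,190), (208,188), (187,253), (214,250), and the fixed rest at (410,100).

Run:
```python
from h import *
np.set_printoptions(precision=4,suppress=True)
g=snap("wrist","w2.png",(160,40,460,265),2.66)
t=snap("top",None); 
for z in (.19,.2,.21):
  a=[ray(g,p,z)[:2] for p in((180,190),(208,188),(187,253),(214,250))]
  a=np.array(a); print(z,a.mean(0),np.linalg.norm(a[0]-a[2]),np.linalg.norm(a[0]-a[1]),[np.arctan2(*(a[i]-a[i+2])[::-1]) for i in(0,1)])
```

```text
0.19 [0.5669 0.1896] 0.056235225445224676 0.024288787453389776 [np.float64(-0.37089577938701873), np.float64(-0.3657351310384739)]
0.2 [0.5677 0.1859] 0.05451199373304306 0.023544499358894827 [np.float64(-0.3708957793870197), np.float64(-0.365735131038474)]
0.21 [0.5686 0.1821] 0.05278876202086155 0.022800211264399885 [np.float64(-0.3708957793870199), np.float64(-0.3657351310384734)]
```

View pics/w2.png

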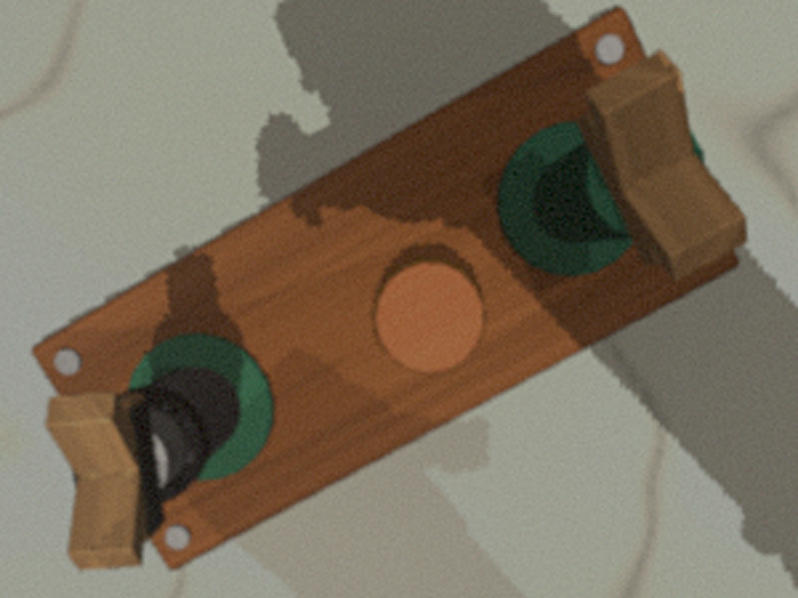

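Run:
```python
from h import *
np.set_printoptions(precision=4,suppress=True)
g=snap("wrist",None);t=snap("top",None);s=snap("scene",None)
for d in look_for("sliding_vee","scene")[:1]: print(w(s,d["xyz"]))
C=lambda x,y:(160+(x+.5)/2.66-.5,40+(y+.5)/2.66-.5)
P=[ray(g,C(*p),.018)[:2] for p in((35,350),(620,8),(738,262),(178,568))]
P=np.array(P);print(P,P.mean(0)); 
for i,j in((1,0),(2,3)): d=P[j]-P[i]; print(np.linalg.norm(d),np.arctan2(-d[0],d[1]))
for i,j in((0,3),(1,2)): d=P[i]-P[j]; print(np.linalg.norm(d),np.arctan2(d[1],d[0]))
print("bases",ray(g,C(200,408),.02),ray(g,C(574,198),.02))
# triangulate vee point
for nm,a,b in(("slide",C(106,476),(190+108/4.5,195+199/4.5)),("fixed",C(655,184),(190+613/4.5,195+160/4.5))):
  for z in(.165,.17,.175,.18,.185,.19,.2): print(nm,z,ray(g,a,z)[:2],ray(t,b,z)[:2])
```

```text
[0.5801 0.1839 0.1794]
[[ 0.6238  0.2507]
 [ 0.6582 -0.0616]
 [ 0.5329 -0.076 ]
 [ 0.4978  0.2348]] [0.5782 0.087 ]
0.3142184187282974 0.10954112194191477
0.31275899536665436 0.11248038108886267
0.12699139389000652 0.1256118140951616
0.12605705119572352 0.11414205009975296
bases [0.5674 0.1883 0.02  ] [ 0.5893 -0.0136  0.02  ]
slide 0.165 [0.5664 0.1931] [0.5688 0.1921]
slide 0.17 [0.5668 0.1912] [0.5682 0.191 ]
slide 0.175 [0.5672 0.1894] [0.5676 0.1899]
slide 0.18 [0.5675 0.1875] [0.567  0.1888]
slide 0.185 [0.5679 0.1857] [0.5664 0.1876]
slide 0.19 [0.5683 0.1839] [0.5658 0.1865]
slide 0.2 [0.5691 0.1802] [0.5646 0.1843]
fixed 0.165 [ 0.5848 -0.0171] [ 0.5917 -0.0125]
fixed 0.17 [ 0.585  -0.0159] [ 0.591  -0.0124]
fixed 0.175 [ 0.5851 -0.0147] [ 0.5902 -0.0123]
fixed 0.18 [ 0.5852 -0.0136] [ 0.5895 -0.0121]
fixed 0.185 [ 0.5854 -0.0124] [ 0.5887 -0.012 ]
fixed 0.19 [ 0.5855 -0.0113] [ 0.588  -0.0118]
fixed 0.2 [ 0.5857 -0.009 ] [ 0.5865 -0.0116]
```

Run:
```python
from h import *
plan([.567,.1865,.26],-.38);plan([.567,.1865,.20],-.38)
```

```text
off [-0.006  -0.208   0.2085] turn [ 0.0002 -0.0003 -0.0084]
off [-0.006  -0.2081  0.3285] turn [ 0.0002 -0.0003 -0.0084]
```

>>> carry_out:
  offset:
    - [-0.006,-0.208,0.1]
    - [-0.006,-0.208,0.2]
    - [-0.006,-0.208,0.2]
    - [-0.006,-0.208,0.2]
    - [-0.006,-0.208,0.26]
    - [-0.006,-0.208,0.3]
    - [-0.006,-0.208,0.31]
    - [-0.006,-0.208,0.31]
  turn:
    - [0,0,-0.008]
    - [0,0,-0.008]
    - [0,0,-0.008]
    - [0,0,-0.008]
    - [0,0,-0.008]
    - [0,0,-0.008]
    - [0,0,-0.008]
    - [0,0,-0.008]

```text
clock: 3.8
tcp_pos: [0.567, 0.1869, 0.2096]
orientation: [3.085, -0.593, -0.0]
contact_force: [0.0, 0.0, -0.3]
grip_width: 0.0852
```

Run:
```python
from h import *
st(); plan([.567,.1865,.179],-.38)
g=snap("wrist","w3.png",(140,140,540,440),2)
```

```text
3.8 [0.567  0.1869 0.2096] [ 3.085 -0.593 -0.   ] [ 0.   0.  -0.3] [ 0.02 -0.01  0.01] 0.0852
off [0.0003 0.0007 0.0611] turn [ 0.0004 -0.0001  0.0002]
```

View pics/w3.png

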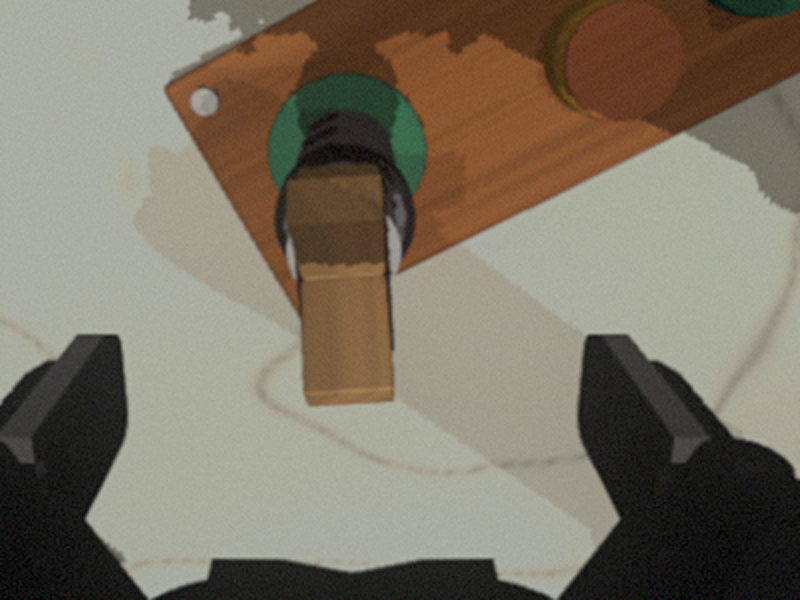

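The rest (crop x≈345) sits between the open fingers (127–580) and is a couple of mm left and about 0.04 rad off. I correct that, go down and close gently.

>>> carry_out:
  offset:
    - [0,-0.003,0.03]
    - [0,-0.003,0.061]
    - [0,-0.003,0.061]
    - [0,-0.003,0.061]
  turn:
    - [0,0,-0.02]
    - [0,0,-0.025]
    - [0,0,-0.025]
    - [0,0,-0.025]

```text
clock: 4.25
tcp_pos: [0.5669, 0.1893, 0.178]
orientation: [3.095, -0.532, -0.002]
contact_force: [0.1, 0.4, 0.6]
grip_width: 0.0854
```

>>> carry_out:
  offset:
    - [0,0,0]
    - [0,0,0]
    - [0,0,0]
    - [0,0,0]
    - [0,0,0]
    - [0,0,0]
    - [0,0,0]
    - [0,0,0]
  turn:
    - [0,0,0]
    - [0,0,0]
    - [0,0,0]
    - [0,0,0]
    - [0,0,0]
    - [0,0,0]
    - [0,0,0]
    - [0,0,0]
  hand: 1
  force: 40

```text
clock: 5.05
tcp_pos: [0.5674, 0.1894, 0.1787]
orientation: [3.096, -0.533, 0.0]
contact_force: [-0.7, 0.6, 0.3]
grip_width: -0.0
```

Run:
```python
from h import *
st()
```

```text
5.05 [0.5674 0.1894 0.1787] [ 3.096 -0.533  0.   ] [-0.7  0.6  0.3] [ 0.04 -0.01  0.  ] -0.0
```

Run:
```python
from h import *
g=snap("wrist",None)["pixels"][130:430,120:520]; s=snap("scene",None)["pixels"][120:320,340:540]
cv2.imwrite('pics/c1.png',np.hstack([g,cv2.resize(s,(300,300),interpolation=cv2.INTER_CUBIC)])[:,:,::-1])
```

```text
(no output)
```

View pics/c1.png

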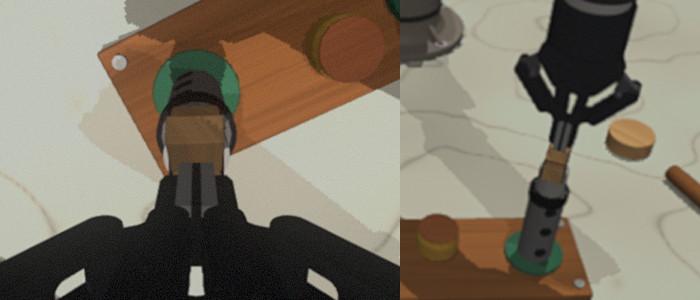

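Run:
```python
from h import *
np.set_printoptions(precision=1,suppress=True)
g=snap("wrist","w4.png",(220,220,420,370),4);s=snap("scene",None)
o=r.get_obs();R=Ro.from_rotvec(o["orientation"]).as_matrix();p=o["tcp_pos"]
for n,z in(("tcp",0),("tip",.014)):
  for x in(-.011,0,.011): print(n,x,proj(g,p+R@[x,0,z]),proj(s,p+R@[x,0,z]))
a=np.array([.567,.1865]);e=np.array([np.cos(-.34),np.sin(-.34)])
for z in(.165,.178): print(z,[proj(g,[*(a+e*x),z+(abs(x)>.02)*.021]) for x in(-.03,-.021,0,.021,.03)],proj(s,[*a,z]))
print(look_for("sliding_vee","scene")[0]["score"],w(s,look_for("sliding_vee","scene")[0]["xyz"]))
```

```text
tcp -0.011 [318.6 324.7] [446.  218.1]
tcp 0 [318.6 301.7] [444.6 222. ]
tcp 0.011 [318.7 277.7] [443.1 226. ]
tip -0.011 [318.4 310.7] [444.4 224.7]
tip 0 [318.4 289.1] [442.9 228.6]
tip 0.011 [318.5 266.8] [441.4 232.6]
0.165 [array([325.4, 370.6]), array([325.5, 352.5]), array([324.7, 288.1]), array([326.1, 259. ]), array([326.3, 237. ])] [441.1 228.2]
0.178 [array([326.1, 389.4]), array([326.3, 370.2]), array([325.4, 299.6]), array([327. , 270.1]), array([327.2, 246.3])] [442.6 222.1]
0.71 [0.6 0.2 0.2]
```

View pics/w4.png

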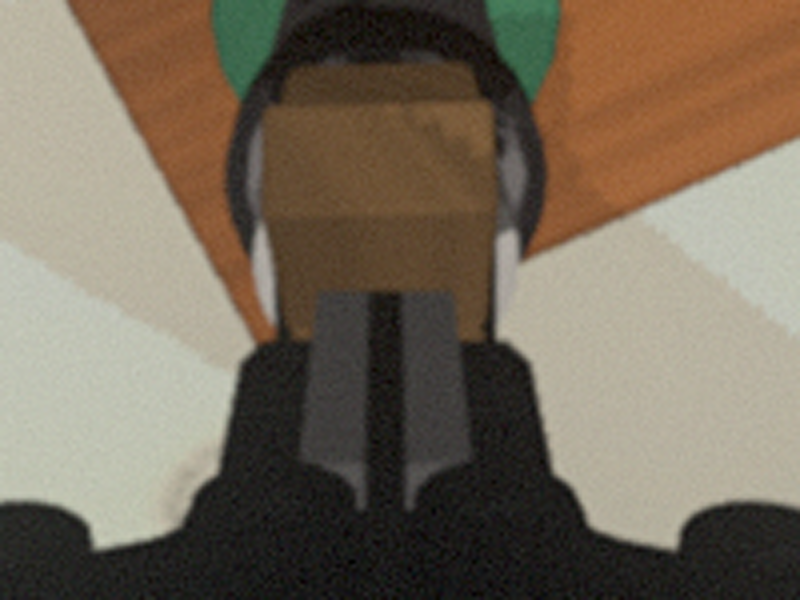

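Run:
```python
from h import *
np.set_printoptions(precision=1,suppress=True)
g=snap("wrist",None)
o=r.get_obs();R=Ro.from_rotvec(o["orientation"]).as_matrix();p=o["tcp_pos"]
print(g["fx"],np.round(R.T@(-g["R"].T@g["t"]-p),4),np.round(R.T@g["R"].T,3))
for z in(-.03,-.02,-.01,0,.01,.014):
  print("open",z,[proj(g,p+R@[x,.0425,z]) for x in(-.011,.011)],"shut",[proj(g,p+R@[x,0.0145,z]) for x in(-.011,.011)])
print(o["joints"])
```

```text
385.3254568423463 [ 0.1 -0.  -0.2] [[-0.  -1.  -0.3]
 [ 1.  -0.  -0. ]
 [ 0.  -0.3  1. ]]
open -0.03 [array([435.2, 362.9]), array([440.9, 308.1])] shut [array([358.9, 363.5]), array([361. , 308.4])]
open -0.02 [array([427.7, 348.5]), array([432.7, 296.5])] shut [array([356.2, 348.9]), array([358. , 296.8])]
open -0.01 [array([421.1, 335.7]), array([425.5, 286.4])] shut [array([353.8, 336.1]), array([355.4, 286.6])]
open 0 [array([415.2, 324.4]), array([419.1, 277.5])] shut [array([351.7, 324.7]), array([353. , 277.6])]
open 0.01 [array([410. , 314.3]), array([413.4, 269.6])] shut [array([349.8, 314.5]), array([351. , 269.7])]
open 0.014 [array([408. , 310.5]), array([411.3, 266.6])] shut [array([349.1, 310.7]), array([350.2, 266.7])]
[-0.1  0.4 -0.5  1.8  0.2  1.  -2.5]
```

Both wrist views put the fingertips visibly higher than I assumed: they shut above the notch. I open, go 15 mm lower (clear of everything) and close again.

>>> carry_out:
  offset:
    - [0,0,0]
    - [0,0,0]
    - [0,0,0]
    - [0,0,0]
    - [0,0,0]
    - [0,0,0.015]
    - [0,0,0.03]
    - [0,0,0.03]
  turn:
    - [0,0,0]
    - [0,0,0]
    - [0,0,0]
    - [0,0,0]
    - [0,0,0]
    - [0,0,0]
    - [0,0,0]
    - [0,0,0]
  hand: 0

```text
clock: 6.2
tcp_pos: [0.5664, 0.189, 0.162]
orientation: [3.095, -0.532, -0.004]
contact_force: [-0.7, -0.6, 0.9]
grip_width: 0.0856
```

>>> carry_out:
  offset:
    - [0,0,0]
    - [0,0,0]
    - [0,0,0]
    - [0,0,0]
    - [0,0,0]
    - [0,0,0]
  turn:
    - [0,0,0]
    - [0,0,0]
    - [0,0,0]
    - [0,0,0]
    - [0,0,0]
    - [0,0,0]
  hand: 1

```text
clock: 6.8
tcp_pos: [0.5674, 0.1894, 0.1638]
orientation: [3.096, -0.533, 0.0]
contact_force: [0.5, -0.0, 0.5]
grip_width: 0.0222
```

Run:
```python
from h import *
st()
g=snap("wrist","w5.png",(220,220,420,370),4)
```

```text
6.8 [0.5674 0.1894 0.1638] [ 3.096 -0.533  0.   ] [ 0.5 -0.   0.5] [-0.13  0.01  0.  ] 0.0222
```

Width 22 mm: it now holds the rest, but only by its upper edge. I regrip 13 mm lower, on the strips.

>>> carry_out:
  offset:
    - [0,0,0]
    - [0,0,0]
    - [0,0,0]
    - [0,0,0]
    - [0,0,0.01]
    - [0,0,0.018]
    - [0,0,0.026]
    - [0,0,0.026]
  turn:
    - [0,0,0]
    - [0,0,0]
    - [0,0,0]
    - [0,0,0]
    - [0,0,0]
    - [0,0,0]
    - [0,0,0]
    - [0,0,0]
  hand: 0

```text
clock: 7.65
tcp_pos: [0.5669, 0.1892, 0.1498]
orientation: [3.095, -0.532, -0.002]
contact_force: [0.1, -0.2, 0.1]
grip_width: 0.0855
```

>>> carry_out:
  offset:
    - [0,0,0]
    - [0,0,0]
    - [0,0,0]
    - [0,0,0]
    - [0,0,0]
    - [0,0,0]
    - [0,0,0]
  turn:
    - [0,0,0]
    - [0,0,0]
    - [0,0,0]
    - [0,0,0]
    - [0,0,0]
    - [0,0,0]
    - [0,0,0]
  hand: 1

```text
clock: 8.35
tcp_pos: [0.5674, 0.1893, 0.1507]
orientation: [3.096, -0.533, 0.0]
contact_force: [0.0, 0.1, 0.4]
grip_width: 0.0228
```

Run:
```python
from h import *
st()
g=snap("wrist",None)["pixels"][200:380,200:440]; s=snap("scene",None)["pixels"][160:320,380:500]
cv2.imwrite('pics/c2.png',np.hstack([cv2.resize(g,(480,360)),cv2.resize(s,(270,360),interpolation=cv2.INTER_CUBIC)])[:,:,::-1])
```

```text
8.35 [0.5674 0.1893 0.1507] [ 3.096 -0.533  0.   ] [0.  0.1 0.4] [-0.12  0.03 -0.  ] 0.0228
```

View pics/c2.png

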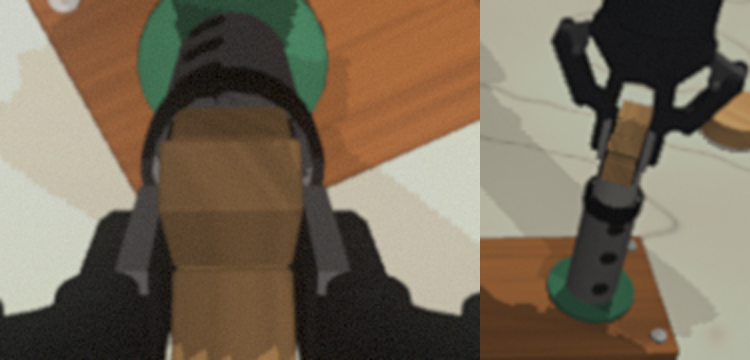

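The grip is good: pads on both faces of the rest, tips beside its lower part just above the collar. Now I turn it square.

>>> carry_out:
  offset:
    - [0,0,0]
    - [0,0,0]
    - [0,0,0]
    - [0,0,0]
    - [0,0,0]
  turn:
    - [0,0,-0.04]
    - [0,0,-0.08]
    - [0,0,-0.12]
    - [0,0,-0.15]
    - [0,0,-0.15]

```text
clock: 8.95
tcp_pos: [0.5674, 0.1893, 0.1506]
orientation: [3.136, -0.182, -0.0]
contact_force: [0.6, -0.6, 0.1]
grip_width: 0.023
```

Run:
```python
from h import *
o=st();R=Ro.from_rotvec(o["orientation"]).as_matrix();print(R.T@o["contact_force"],np.arctan2(R[1,0],R[0,0]))
```

```text
8.95 [0.5674 0.1893 0.1506] [ 3.136 -0.182 -0.   ] [ 0.6 -0.6  0.1] [-0.1   0.01  0.06] 0.023
[ 0.6822045   0.51466648 -0.10792586] -0.11564653409736823
```

>>> carry_out:
  offset:
    - [0,0,0]
    - [0,0,0]
    - [0,0,0]
    - [0,0,0]
    - [0,0,0]
  turn:
    - [0,0,-0.04]
    - [0,0,-0.08]
    - [0,0,-0.12]
    - [0,0,-0.152]
    - [0,0,-0.152]

```text
clock: 9.45
tcp_pos: [0.5674, 0.1892, 0.1506]
orientation: [3.137, 0.175, -0.0]
contact_force: [-0.6, -0.3, -0.8]
grip_width: 0.0229
```

Run:
```python
from h import *
np.set_printoptions(precision=4,suppress=True)
o=st();R=Ro.from_rotvec(o["orientation"]).as_matrix();print(np.arctan2(R[1,0],R[0,0]))
# square check: detect edges of board vs image in wrist
g=snap("wrist","w6.png")
```

```text
9.45 [0.5674 0.1892 0.1506] [ 3.137  0.175 -0.   ] [-0.6 -0.3 -0.8] [-0.11 -0.08  0.06] 0.0229
0.11122840731282455
```

View pics/w6.png

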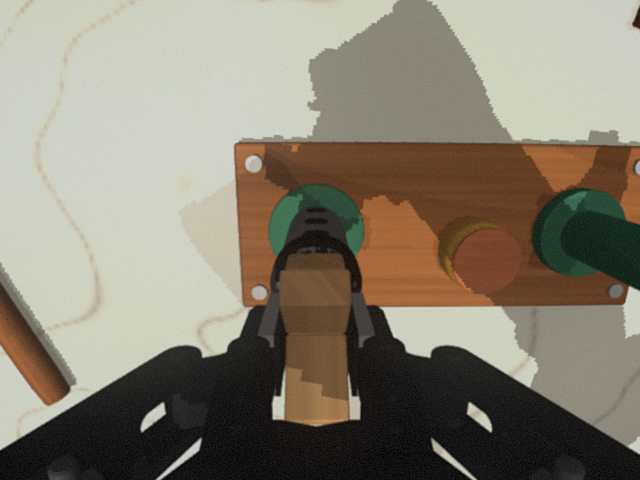

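Square within what the view can tell (board edges run level at rows 143–146 and 305). The holes face the scene camera, so after each small lift I'll check force and orange pixels there.

```bash
cat >> h.py <<'E'
def chk():
    st(); s=imaging.grab_frame("scene")["pixels"][225:305,405:460]
    h=cv2.cvtColor(s,cv2.COLOR_RGB2HSV); m=(h[...,0]<20)&(h[...,0]>3)&(h[...,1]>170)&(h[...,2]>110)
    m[:, :]=m; ys,xs=np.nonzero(m); print("orange",m.sum(), (xs.mean()+405,ys.mean()+225) if m.sum() else None)
E
python3 -c "
from h import *
chk()"
```

```text
9.5 [0.5674 0.1893 0.1506] [ 3.137  0.173 -0.   ] [ 0.2 -0.9 -1. ] [-0.19 -0.05  0.02] 0.0229
orange 0 None
```

>>> carry_out:
  offset:
    - [0,0,-0.0015]
    - [0,0,-0.003]
    - [0,0,-0.0045]
    - [0,0,-0.006]
    - [0,0,-0.006]
  turn:
    - [0,0,0]
    - [0,0,0]
    - [0,0,0]
    - [0,0,0]
    - [0,0,0]
  hand: 1
  force: 25

```text
clock: 10.05
tcp_pos: [0.5671, 0.1893, 0.1534]
orientation: [3.136, 0.176, -0.001]
contact_force: [0.7, 0.5, -9.6]
grip_width: 0.0228
```

```bash
python3 -c "
from h import *
chk()"
```

```text
10.05 [0.5671 0.1893 0.1534] [ 3.136e+00  1.760e-01 -1.000e-03] [ 0.7  0.5 -9.6] [ 0.02 -0.32 -0.06] 0.0228
orange 0 None
```

```bash
cat >> h.py <<'E'
C0=np.array([.567,.1878]);ex=np.array([np.cos(.112),np.sin(.112)])
def chk():
    st(); g=imaging.grab_frame("scene"); h=cv2.cvtColor(g["pixels"],cv2.COLOR_RGB2HSV)
    ey=np.array([-ex[1],ex[0]]); q=np.array([proj(g,[*(C0+.018*ex+a*ey),z]) for a,z in((-.014,.03),(.014,.03),(.014,.125),(-.014,.125))])
    M=np.zeros((480,640),np.uint8); cv2.fillPoly(M,[q.round().astype(int)],1)
    for s in(100,150): m=(M>0)&(h[...,0]<22)&(h[...,1]>s)&(h[...,2]>70); ys,xs=np.nonzero(m); print("orange",m.sum(),[(x,y) for x,y in zip(xs,ys)][:3],end=' ')
    print(M.sum())
E
python3 -c "
from h import *
chk()"
```

```text
10.1 [0.5671 0.1893 0.1534] [ 3.136e+00  1.760e-01 -1.000e-03] [  0.8  -1.4 -10.2] [-0.08 -0.33 -0.05] 0.0229
orange 0 [] orange 0 [] 666
```

>>> carry_out:
  offset:
    - [0,0,-0.002]
    - [0,0,-0.004]
    - [0,0,-0.004]
  turn:
    - [0,0,0]
    - [0,0,0]
    - [0,0,0]

```text
clock: 10.45
tcp_pos: [0.5673, 0.1894, 0.1559]
orientation: [3.136, 0.176, -0.0]
contact_force: [-0.3, -1.1, -8.2]
grip_width: 0.0227
```

```bash
python3 -c "
from h import *
chk()"
```

```text
10.45 [0.5673 0.1894 0.1559] [ 3.136  0.176 -0.   ] [-0.3 -1.1 -8.2] [-0.16 -0.24  0.01] 0.0227
orange 0 [] orange 0 [] 666
```

>>> carry_out:
  offset:
    - [0,0,-0.0015]
    - [0,0,-0.003]
    - [0,0,-0.003]
  turn:
    - [0,0,0]
    - [0,0,0]
    - [0,0,0]

```text
clock: 10.8
tcp_pos: [0.5673, 0.1894, 0.1573]
orientation: [3.137, 0.176, -0.0]
contact_force: [0.9, -0.1, -9.2]
grip_width: 0.0228
```

```bash
python3 -c "
from h import *
chk()"
```

```text
10.8 [0.5673 0.1894 0.1573] [ 3.137  0.176 -0.   ] [ 0.9 -0.1 -9.2] [-0.12 -0.17 -0.02] 0.0228
orange 0 [] orange 0 [] 666
```

>>> carry_out:
  offset:
    - [0,0,-0.0015]
    - [0,0,-0.003]
    - [0,0,-0.003]
  turn:
    - [0,0,0]
    - [0,0,0]
    - [0,0,0]

```text
clock: 11.15
tcp_pos: [0.5674, 0.1894, 0.1588]
orientation: [3.137, 0.176, 0.0]
contact_force: [0.8, -0.6, -9.0]
grip_width: 0.023
```

```bash
python3 -c "
from h import *
chk()"
```

```text
11.15 [0.5674 0.1894 0.1588] [3.137 0.176 0.   ] [ 0.8 -0.6 -9. ] [-0.22 -0.14 -0.06] 0.023
orange 0 [] orange 0 [] 666
```

>>> carry_out:
  offset:
    - [0,0,-0.0015]
    - [0,0,-0.003]
    - [0,0,-0.003]
  turn:
    - [0,0,0]
    - [0,0,0]
    - [0,0,0]

```text
clock: 11.5
tcp_pos: [0.5674, 0.1894, 0.1603]
orientation: [3.137, 0.176, 0.0]
contact_force: [0.4, -1.1, -9.5]
grip_width: 0.0228
```

```bash
python3 -c "
from h import *
chk()"
```

```text
11.5 [0.5674 0.1894 0.1603] [3.137 0.176 0.   ] [ 0.4 -1.1 -9.5] [-0.29 -0.14 -0.06] 0.0228
orange 0 [] orange 0 [] 666
```

>>> carry_out:
  offset:
    - [0,0,-0.0015]
    - [0,0,-0.003]
    - [0,0,-0.003]
  turn:
    - [0,0,0]
    - [0,0,0]
    - [0,0,0]

```text
clock: 11.85
tcp_pos: [0.5674, 0.1894, 0.1618]
orientation: [3.137, 0.176, 0.0]
contact_force: [1.1, -1.5, -8.9]
grip_width: 0.0229
```

```bash
python3 -c "
from h import *
chk()"
```

```text
11.85 [0.5674 0.1894 0.1618] [3.137 0.176 0.   ] [ 1.1 -1.5 -8.9] [-0.24 -0.04 -0.01] 0.0229
orange 0 [] orange 0 [] 666
```

>>> carry_out:
  offset:
    - [0,0,-0.0015]
    - [0,0,-0.003]
    - [0,0,-0.003]
  turn:
    - [0,0,0]
    - [0,0,0]
    - [0,0,0]

```text
clock: 12.2
tcp_pos: [0.5674, 0.1895, 0.1633]
orientation: [3.137, 0.176, 0.0]
contact_force: [1.4, -1.7, -9.4]
grip_width: 0.0228
```

```bash
python3 -c "
from h import *
chk()"
```

```text
12.2 [0.5674 0.1895 0.1633] [3.137 0.176 0.   ] [ 1.4 -1.7 -9.4] [-0.33 -0.17 -0.03] 0.0228
orange 0 [] orange 0 [] 666
```

>>> carry_out:
  offset:
    - [0,0,-0.0015]
    - [0,0,-0.003]
    - [0,0,-0.003]
  turn:
    - [0,0,0]
    - [0,0,0]
    - [0,0,0]

```text
clock: 12.55
tcp_pos: [0.5674, 0.1895, 0.1648]
orientation: [3.137, 0.176, 0.0]
contact_force: [0.5, -2.0, -9.2]
grip_width: 0.0226
```

```bash
sed -i 's/print(M.sum())/print(q.round().tolist())/' h.py; python3 -c "
from h import *
chk()"
```

```text
12.55 [0.5674 0.1895 0.1648] [3.137 0.176 0.   ] [ 0.5 -2.  -9.2] [-0.32 -0.1   0.01] 0.0226
orange 0 [] orange 0 [] [[422.0, 292.0], [438.0, 292.0], [448.0, 253.0], [432.0, 254.0]]
```

>>> carry_out:
  offset:
    - [0,0,-0.0015]
    - [0,0,-0.003]
    - [0,0,-0.003]
  turn:
    - [0,0,0]
    - [0,0,0]
    - [0,0,0]

```text
clock: 12.9
tcp_pos: [0.5674, 0.1894, 0.1663]
orientation: [3.137, 0.176, 0.0]
contact_force: [0.5, -1.1, -9.9]
grip_width: 0.0229
```

```bash
python3 -c "
from h import *
chk()"
```

```text
12.9 [0.5674 0.1894 0.1663] [3.137 0.176 0.   ] [ 0.5 -1.1 -9.9] [-0.35 -0.07 -0.03] 0.0229
orange 0 [] orange 0 [] [[422.0, 292.0], [438.0, 292.0], [448.0, 253.0], [432.0, 254.0]]
```

>>> carry_out:
  offset:
    - [0,0,-0.0015]
    - [0,0,-0.003]
    - [0,0,-0.003]
  turn:
    - [0,0,0]
    - [0,0,0]
    - [0,0,0]

```text
clock: 13.25
tcp_pos: [0.5674, 0.1895, 0.1679]
orientation: [-3.137, -0.176, -0.0]
contact_force: [1.6, -1.9, -9.5]
grip_width: 0.0226
```

```bash
python3 -c "
from h import *
chk()"
```

```text
13.25 [0.5674 0.1895 0.1679] [-3.137 -0.176 -0.   ] [ 1.6 -1.9 -9.5] [-0.27 -0.05 -0.1 ] 0.0226
orange 0 [] orange 0 [] [[422.0, 292.0], [438.0, 292.0], [448.0, 253.0], [432.0, 254.0]]
```

>>> carry_out:
  offset:
    - [0,0,-0.0015]
    - [0,0,-0.003]
    - [0,0,-0.003]
  turn:
    - [0,0,0]
    - [0,0,0]
    - [0,0,0]

```text
clock: 13.6
tcp_pos: [0.5674, 0.1895, 0.1693]
orientation: [3.137, 0.176, 0.0]
contact_force: [0.8, -1.8, -9.3]
grip_width: 0.0229
```

```bash
python3 -c "
from h import *
chk()"
```

```text
13.6 [0.5674 0.1895 0.1693] [3.137 0.176 0.   ] [ 0.8 -1.8 -9.3] [-0.34 -0.07 -0.04] 0.0229
orange 0 [] orange 0 [] [[422.0, 292.0], [438.0, 292.0], [448.0, 253.0], [432.0, 254.0]]
```

>>> carry_out:
  offset:
    - [0,0,-0.0015]
    - [0,0,-0.003]
    - [0,0,-0.003]
  turn:
    - [0,0,0]
    - [0,0,0]
    - [0,0,0]

```text
clock: 13.95
tcp_pos: [0.5674, 0.1895, 0.1708]
orientation: [-3.137, -0.176, -0.0]
contact_force: [-0.3, -0.6, -9.6]
grip_width: 0.0225
```

```bash
python3 -c "
from h import *
chk(); g=snap('scene',None)
for q in('sliding_vee','button'):
  for d in look_for(q,'scene')[:2]: print(q,d['score'],w(g,d['xyz']))"
```

```text
13.95 [0.5674 0.1895 0.1708] [-3.137 -0.176 -0.   ] [-0.3 -0.6 -9.6] [-0.27 -0.1  -0.06] 0.0225
orange 0 [] orange 0 [] [[422.0, 292.0], [438.0, 292.0], [448.0, 253.0], [432.0, 254.0]]
sliding_vee 0.59 [0.58386941 0.18670691 0.18039095]
```

>>> carry_out:
  offset:
    - [0,0,-0.0015]
    - [0,0,-0.003]
    - [0,0,-0.003]
  turn:
    - [0,0,0]
    - [0,0,0]
    - [0,0,0]

```text
clock: 14.45
tcp_pos: [0.5674, 0.1895, 0.1723]
orientation: [-3.137, -0.176, -0.0]
contact_force: [0.9, -0.6, -9.2]
grip_width: 0.0227
```

```bash
python3 -c "
from h import *
chk(); g=imaging.grab_frame('scene')['pixels']
h=cv2.cvtColor(g,cv2.COLOR_RGB2HSV)
for y in range(196,262,3): print(y,[tuple(int(v) for v in g[y,int(round(453-(y-200)*.27))+dx]) for dx in(-2,2)])"
```

```text
14.45 [0.5674 0.1895 0.1723] [-3.137 -0.176 -0.   ] [ 0.9 -0.6 -9.2] [-0.28 -0.11 -0.06] 0.0227
orange 0 [] orange 0 [] [[422.0, 292.0], [438.0, 292.0], [448.0, 253.0], [432.0, 254.0]]
196 [(136, 105, 71), (183, 187, 167)]
199 [(136, 103, 65), (133, 132, 117)]
202 [(136, 104, 67), (123, 116, 97)]
205 [(103, 79, 52), (78, 64, 46)]
208 [(104, 80, 52), (94, 72, 48)]
211 [(103, 79, 52), (105, 81, 53)]
214 [(92, 71, 47), (110, 85, 56)]
217 [(72, 57, 38), (103, 79, 52)]
220 [(89, 69, 46), (83, 64, 43)]
223 [(96, 74, 48), (98, 75, 50)]
226 [(87, 67, 44), (92, 71, 47)]
229 [(84, 64, 41), (99, 77, 51)]
232 [(73, 71, 66), (78, 68, 58)]
235 [(77, 75, 72), (78, 77, 73)]
238 [(75, 74, 71), (79, 77, 74)]
241 [(75, 74, 71), (78, 77, 74)]
244 [(75, 74, 71), (79, 77, 74)]
247 [(75, 74, 71), (79, 78, 74)]
250 [(73, 73, 69), (80, 79, 75)]
253 [(18, 17, 18), (18, 18, 18)]
256 [(19, 18, 19), (15, 15, 16)]
259 [(49, 47, 47), (15, 16, 17)]
```

>>> carry_out:
  offset:
    - [0,0,-0.0015]
    - [0,0,-0.003]
    - [0,0,-0.003]
  turn:
    - [0,0,0]
    - [0,0,0]
    - [0,0,0]

```text
clock: 14.85
tcp_pos: [0.5678, 0.1896, 0.1742]
orientation: [-3.136, -0.176, -0.002]
contact_force: [1.1, -1.9, -3.4]
grip_width: 0.0228
```

```bash
python3 -c "
from h import *
chk(); g=imaging.grab_frame('scene')
for z in(.16,.17,.18,.19): print(z,proj(g,[*(C0+.03*ex),z]))
for z in(.12,.13,.14): print('collar',z,proj(g,[*(C0+.0*ex),z]),proj(g,[*(C0+.0225*ex),z]))
"
```

```text
14.85 [0.5678 0.1896 0.1742] [-3.136e+00 -1.760e-01 -2.000e-03] [ 1.1 -1.9 -3.4] [-0.44 -0.1  -0.04] 0.0228
orange 22 [(np.int64(436), np.int64(274)), (np.int64(437), np.int64(274)), (np.int64(438), np.int64(274))] orange 17 [(np.int64(436), np.int64(274)), (np.int64(437), np.int64(274)), (np.int64(438), np.int64(274))] [[422.0, 292.0], [438.0, 292.0], [448.0, 253.0], [432.0, 254.0]]
0.16 [445.66261471 242.86243275]
0.17 [446.88707657 238.17034569]
0.18 [448.13112743 233.39301287]
0.19 [449.39515025 228.52839502]
collar 0.12 [436.95356725 248.42463102] [439.93298444 257.65144203]
collar 0.13 [438.03121657 244.07458466] [441.06415601 253.28543175]
collar 0.14 [439.12517084 239.65013882] [442.21296708 248.84263457]
```

The button is out: 22 orange pixels at about (437,275), the middle hole, and the pull fell from 9.5 to 3.4 N. I stop lifting and let go.

>>> carry_out:
  offset:
    - [0,0,0]
    - [0,0,0]
    - [0,0,0]
    - [0,0,0]
    - [0,0,0]
    - [0,0,-0.06]
    - [0,0,-0.14]
    - [0,0,-0.2]
  turn:
    - [0,0,0]
    - [0,0,0]
    - [0,0,0]
    - [0,0,0]
    - [0,0,0]
    - [0,0,0]
    - [0,0,0]
    - [0,0,0]
  hand: 0

```text
clock: 15.75
tcp_pos: [0.5676, 0.1899, 0.2758]
orientation: [-3.136, -0.177, -0.002]
contact_force: [1.1, -0.0, 0.2]
grip_width: 0.0852
```

Run:
```python
from h import *
np.set_printoptions(precision=4,suppress=True)
chk(); o=r.get_obs(); print(o["joints"])
t=snap("top",None)
m=outline_of("spindle","top")[0]["region"].astype(np.uint8)
ys,xs=np.nonzero(m);P=np.array([ray(t,(x,y),.02)[:2] for x,y in zip(xs,ys)])
c=P.mean(0);u,s,v=np.linalg.svd(P-c,full_matrices=False);a=v[0]*np.sign(v[0,0]);q=(P-c)@a;print(c,c+a*(q.min()+q.max())/2,np.ptp(q),np.arctan2(a[1],a[0]))
plan([c[0],c[1],.30],np.arctan2(a[1],a[0]))
```

```text
15.75 [0.5676 0.1899 0.2758] [-3.136 -0.177 -0.002] [ 1.1 -0.   0.2] [ 0.02 -0.04  0.02] 0.0852
orange 21 [(np.int64(435), np.int64(274)), (np.int64(436), np.int64(274)), (np.int64(437), np.int64(274))] orange 18 [(np.int64(435), np.int64(274)), (np.int64(436), np.int64(274)), (np.int64(437), np.int64(274))] [[422.0, 292.0], [438.0, 292.0], [448.0, 253.0], [432.0, 254.0]]
[ 0.0283  0.3604 -0.5917  1.6447  0.2147  1.1928 -2.07  ]
[ 0.5549 -0.2574] [ 0.557  -0.2581] 0.28146398369290454 -0.3416930623581055
off [-0.1271  0.8866 -0.0492] turn [-0.0014 -0.0029  0.3026]
```

>>> carry_out:
  offset:
    - [-0.127,0.886,-0.03]
    - [-0.127,0.886,-0.03]
    - [-0.127,0.886,-0.03]
    - [-0.127,0.886,-0.03]
    - [-0.127,0.886,-0.03]
    - [-0.127,0.886,-0.03]
    - [-0.127,0.886,-0.03]
    - [-0.127,0.886,-0.03]
  turn:
    - [0,0,0.297]
    - [0,0,0.297]
    - [0,0,0.297]
    - [0,0,0.297]
    - [0,0,0.297]
    - [0,0,0.297]
    - [0,0,0.297]
    - [0,0,0.297]

```text
clock: 16.7
tcp_pos: [0.5542, -0.2121, 0.2859]
orientation: [-3.098, 0.521, 0.003]
contact_force: [0.9, -0.2, 0.9]
grip_width: 0.0853
```

Run:
```python
from h import *
np.set_printoptions(precision=4,suppress=True)
st(); t=snap("wrist",None)
D=outline_of("spindle","wrist")
m=D[0]["region"].astype(np.uint8);print(D[0]["score"])
ys,xs=np.nonzero(m);print(xs.min(),xs.max(),ys.min(),ys.max());P=np.array([ray(t,(x,y),.018)[:2] for x,y in zip(xs,ys)])
c=P.mean(0);u,s,v=np.linalg.svd(P-c,full_matrices=False);a=v[0]*np.sign(v[0,0]);q=(P-c)@a;print(c,c+a*(q.min()+q.max())/2,np.ptp(q),np.arctan2(a[1],a[0]))
plan([.556,-.2575,.20],-.332)
```

```text
16.7 [ 0.5542 -0.2121  0.2859] [-3.098  0.521  0.003] [ 0.9 -0.2  0.9] [ 0.03 -0.1  -0.  ] 0.0853
0.57
340 374 45 306
[ 0.5646 -0.2608] [ 0.5541 -0.257 ] 0.2841417068000932 -0.346640399776098
off [0.0322 0.0681 0.1708] turn [ 0.0029  0.0013 -0.0092]
```

>>> carry_out:
  offset:
    - [0.031,0.068,0.1]
    - [0.031,0.068,0.2]
    - [0.031,0.068,0.3]
    - [0.031,0.068,0.4]
    - [0.031,0.068,0.47]
    - [0.031,0.068,0.52]
    - [0.031,0.068,0.526]
    - [0.031,0.068,0.526]
  turn:
    - [0,0,-0.002]
    - [0,0,-0.002]
    - [0,0,-0.002]
    - [0,0,-0.002]
    - [0,0,-0.002]
    - [0,0,-0.002]
    - [0,0,-0.002]
    - [0,0,-0.002]

```text
clock: 17.6
tcp_pos: [0.5583, -0.2468, 0.0234]
orientation: [-3.098, 0.516, 0.003]
contact_force: [-0.2, -0.0, 0.3]
grip_width: 0.0851
```

Run:
```python
from h import *
st(); plan([.5555,-.2575,.02],-.342)
g=snap("wrist","w7.png",(140,140,540,440),2)
```

```text
17.6 [ 0.5583 -0.2468  0.0234] [-3.098e+00  5.160e-01  3.000e-03] [-0.2 -0.   0.3] [0.02 0.03 0.03] 0.0851
off [0.0017 0.0221 0.0067] turn [-0.0001  0.0014  0.008 ]
```

View pics/w7.png

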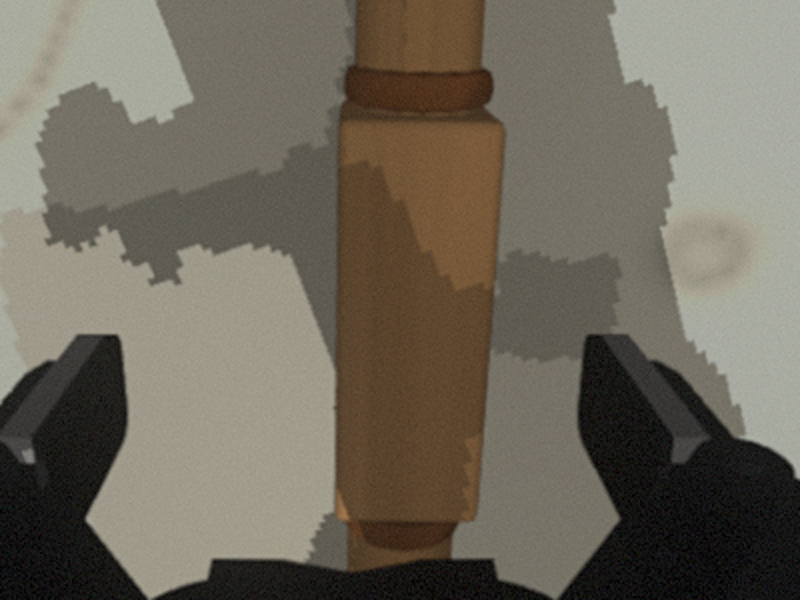

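The square middle (crop 335–503 wide, rows 115–520) sits about 12 mm to the right of the finger centre (353). The last move had not quite arrived. I correct this, then test-close.

>>> carry_out:
  offset:
    - [0.003,0.024,0.006]
    - [0.003,0.024,0.007]
    - [0.003,0.024,0.007]
  turn:
    - [0,0,0.011]
    - [0,0,0.011]
    - [0,0,0.011]

```text
clock: 17.95
tcp_pos: [0.5566, -0.2605, 0.0216]
orientation: [3.093, -0.545, 0.002]
contact_force: [0.2, -0.1, 0.5]
grip_width: 0.0851
```

>>> carry_out:
  offset:
    - [0,0,0]
    - [0,0,0]
    - [0,0,0]
    - [0,0,0]
    - [0,0,0]
    - [0,0,0]
  turn:
    - [0,0,0]
    - [0,0,0]
    - [0,0,0]
    - [0,0,0]
    - [0,0,0]
    - [0,0,0]
  hand: 1
  force: 25

```text
clock: 18.55
tcp_pos: [0.5564, -0.2591, 0.0209]
orientation: [3.095, -0.542, 0.0]
contact_force: [-1.7, 1.1, 5.2]
grip_width: 0.0303
```

>>> carry_out:
  offset:
    - [0,0,-0.005]
    - [0,0,-0.01]
    - [0,0,-0.02]
    - [0,0,-0.03]
    - [0,0,-0.04]
    - [0,0,-0.04]
  turn:
    - [0,0,0]
    - [0,0,0]
    - [0,0,0]
    - [0,0,0]
    - [0,0,0]
    - [0,0,0]
  force: 35

```text
clock: 19.15
tcp_pos: [0.557, -0.2594, 0.0416]
orientation: [3.094, -0.542, 0.003]
contact_force: [-0.3, -0.1, -2.4]
grip_width: 0.0292
```

Run:
```python
from h import *
o=st()
np.set_printoptions(precision=4,suppress=True)
g=snap("wrist",None);s=snap("scene",None)["pixels"]
c=s[200:340,120:260]; v=g["pixels"][140:480,140:540]
cv2.imwrite('pics/c3.png',np.hstack([cv2.resize(v,(400,340)),cv2.resize(c,(340,340),interpolation=cv2.INTER_CUBIC)])[:,:,::-1])
plan([.556,-.258,.33],-.342)
```

```text
19.15 [ 0.557  -0.2594  0.0416] [ 3.094e+00 -5.420e-01  3.000e-03] [-0.3 -0.1 -2.4] [-0.06 -0.03 -0.01] 0.0292
off [-0.0015 -0.002  -0.5784] turn [ 0.     -0.0003 -0.0032]
```

View pics/c3.png

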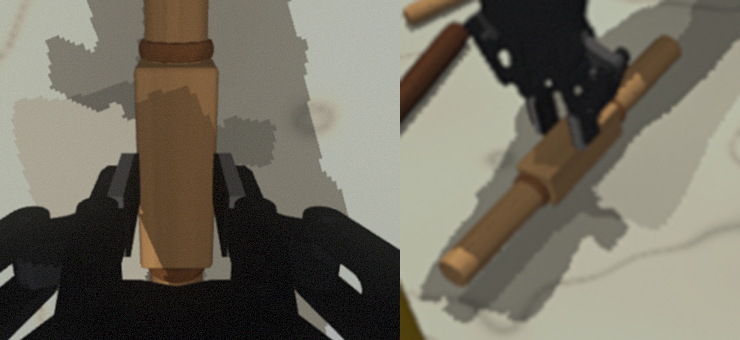

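Held firmly and level (2.4 N), near mid-length. Lift and start turning.

>>> carry_out:
  offset:
    - [0,0,-0.1]
    - [0,0,-0.2]
    - [0,0,-0.3]
    - [0,0,-0.4]
    - [0,0,-0.5]
    - [0,0,-0.58]
    - [0,0,-0.58]
    - [0,0,-0.58]
  turn:
    - [0,0,0]
    - [0,0,-0.05]
    - [0,0,-0.15]
    - [0,0,-0.25]
    - [0,0,-0.35]
    - [0,0,-0.43]
    - [0,0,-0.5]
    - [0,0,-0.5]

```text
clock: 20.05
tcp_pos: [0.5566, -0.2593, 0.3316]
orientation: [3.077, 0.63, 0.002]
contact_force: [-0.6, 0.2, -2.0]
grip_width: 0.0292
```

Run:
```python
from h import *
np.set_printoptions(precision=4,suppress=True)
o=st(); print(o["joints"]); g=snap("wrist",None); R=Ro.from_rotvec(o["orientation"]).as_matrix();p=o["tcp_pos"]
for uv in((318,208),(316,407)): print(R.T@(ray(g,uv,p[2]+.011)-p))
plan([.578,.09,.33],1.683)
```

```text
20.05 [ 0.5566 -0.2593  0.3316] [3.077 0.63  0.002] [-0.6  0.2 -2. ] [-0.1   0.04  0.02] 0.0292
[ 0.7014  0.3364 -0.4834  1.5432  0.1603  1.2996 -0.9684]
[ 0.0437 -0.0006 -0.0109]
[-0.0444 -0.0014 -0.0111]
off [ 0.3133 -0.6257  0.0003] turn [-0.0007  0.0002 -0.8548]
```

>>> carry_out:
  offset:
    - [0.04,-0.08,0]
    - [0.08,-0.16,0]
    - [0.12,-0.24,0]
    - [0.16,-0.32,0]
    - [0.2,-0.4,0]
    - [0.24,-0.48,0]
    - [0.28,-0.56,0]
    - [0.313,-0.626,0]
  turn:
    - [0,0,-0.09]
    - [0,0,-0.19]
    - [0,0,-0.29]
    - [0,0,-0.39]
    - [0,0,-0.49]
    - [0,0,-0.59]
    - [0,0,-0.69]
    - [0,0,-0.79]

```text
clock: 20.9
tcp_pos: [0.5762, 0.0927, 0.3289]
orientation: [-2.195, -2.245, 0.003]
contact_force: [0.3, -0.4, -1.9]
grip_width: 0.0296
```

Run:
```python
from h import *
st();plan([.578,.09,.26],1.683)
```

```text
20.9 [0.5762 0.0927 0.3289] [-2.195 -2.245  0.003] [ 0.3 -0.4 -1.9] [-0.01 -0.02  0.02] 0.0296
off [-0.0055  0.0039  0.1379] turn [-0.0019 -0.0002 -0.0598]
```

>>> carry_out:
  offset:
    - [-0.0055,0.004,0]
    - [-0.0055,0.004,0.03]
    - [-0.0055,0.004,0.08]
    - [-0.0055,0.004,0.12]
    - [-0.0055,0.004,0.13]
    - [-0.0055,0.004,0.13]
  turn:
    - [0,0,-0.06]
    - [0,0,-0.06]
    - [0,0,-0.06]
    - [0,0,-0.06]
    - [0,0,-0.06]
    - [0,0,-0.06]

```text
clock: 21.5
tcp_pos: [0.5786, 0.086, 0.2636]
orientation: [-2.102, -2.332, 0.005]
contact_force: [0.8, -0.5, -1.5]
grip_width: 0.0298
```

Run:
```python
from h import *
np.set_printoptions(precision=4,suppress=True)
o=st();R=Ro.from_rotvec(o["orientation"]).as_matrix();print(np.arctan2(R[1,0],R[0,0]))
t=snap("top",None);z=o["tcp_pos"][2]-.005
for q in("spindle",):
  D=outline_of(q,"top");print(D[0]["score"]);m=D[0]["region"];ys,xs=np.nonzero(m);P=np.array([ray(t,(x,y),z)[:2] for x,y in zip(xs,ys)])
  e=np.array([-ex[1],ex[0]]);c=np.array([.578,.09]);a=(P-c)@e;b=(P-c)@ex
  print(a.min(),a.max()); 
  for l,h in((-.13,-.06),(.06,.13)): k=(a>l)&(a<h);print(l,k.sum(),np.median(b[k]),np.ptp(b[k]))
plan([.578,.09,.238],1.683)
```

```text
21.5 [0.5786 0.086  0.2636] [-2.102 -2.332  0.005] [ 0.8 -0.5 -1.5] [-0.02 -0.01  0.03] 0.0298
1.6745396312768661
0.82
-0.14481632090108248 0.13644525243528807
-0.13 390 0.0015533652077951178 0.026504308398186426
0.06 108 -0.0013574724974903863 0.02506020229892316
off [ 0.0061 -0.003   0.0558] turn [ 0.0002 -0.     -0.0046]
```

>>> carry_out:
  offset:
    - [0.008,-0.002,0.02]
    - [0.008,-0.002,0.035]
    - [0.008,-0.002,0.046]
    - [0.008,-0.002,0.05]
    - [0.008,-0.002,0.05]
  turn:
    - [0,0,-0.006]
    - [0,0,-0.006]
    - [0,0,-0.006]
    - [0,0,-0.006]
    - [0,0,-0.006]

```text
clock: 22.1
tcp_pos: [0.578, 0.0912, 0.2402]
orientation: [-2.088, -2.347, 0.001]
contact_force: [0.4, -0.6, -2.1]
grip_width: 0.0293
```

Run:
```python
from h import *
st()
```

```text
22.1 [0.578  0.0912 0.2402] [-2.088e+00 -2.347e+00  1.000e-03] [ 0.4 -0.6 -2.1] [ 0.02  0.   -0.01] 0.0293
```

>>> carry_out:
  offset:
    - [0,0,0.005]
    - [0,0,0.01]
    - [0,0,0.014]
    - [0,0,0.014]
  turn:
    - [0,0,0]
    - [0,0,0]
    - [0,0,0]
    - [0,0,0]

```text
clock: 22.5
tcp_pos: [0.578, 0.0912, 0.2333]
orientation: [-2.088, -2.347, 0.001]
contact_force: [-1.3, -0.2, -2.2]
grip_width: 0.0293
```

>>> carry_out:
  offset:
    - [0,0,0.002]
    - [0,0,0.004]
    - [0,0,0.004]
  turn:
    - [0,0,0]
    - [0,0,0]
    - [0,0,0]

```text
clock: 22.8
tcp_pos: [0.5781, 0.0913, 0.2315]
orientation: [-2.088, -2.347, 0.0]
contact_force: [-0.4, 0.1, -2.1]
grip_width: 0.0291
```

Run:
```python
from h import *
st()
```

```text
22.8 [0.5781 0.0913 0.2315] [-2.088 -2.347  0.   ] [-0.4  0.1 -2.1] [-0.03  0.04  0.02] 0.0291
```

>>> carry_out:
  offset:
    - [0,0,0.002]
    - [0,0,0.004]
    - [0,0,0.004]
  turn:
    - [0,0,0]
    - [0,0,0]
    - [0,0,0]

```text
clock: 23.1
tcp_pos: [0.5781, 0.0913, 0.2295]
orientation: [-2.088, -2.347, 0.0]
contact_force: [1.0, -0.8, -2.0]
grip_width: 0.0292
```

Run:
```python
from h import *
st()
```

```text
23.1 [0.5781 0.0913 0.2295] [-2.088 -2.347  0.   ] [ 1.  -0.8 -2. ] [-0.   -0.01  0.  ] 0.0292
```

>>> carry_out:
  offset:
    - [0,0,0.002]
    - [0,0,0.004]
    - [0,0,0.004]
  turn:
    - [0,0,0]
    - [0,0,0]
    - [0,0,0]

```text
clock: 23.4
tcp_pos: [0.578, 0.0912, 0.2274]
orientation: [-2.088, -2.347, 0.0]
contact_force: [-0.6, -0.8, -2.0]
grip_width: 0.0292
```

Run:
```python
from h import *
st()
```

```text
23.4 [0.578  0.0912 0.2274] [-2.088 -2.347  0.   ] [-0.6 -0.8 -2. ] [0.01 0.01 0.02] 0.0292
```

>>> carry_out:
  offset:
    - [0,0,0.0015]
    - [0,0,0.003]
    - [0,0,0.003]
  turn:
    - [0,0,0]
    - [0,0,0]
    - [0,0,0]

```text
clock: 23.7
tcp_pos: [0.5781, 0.0912, 0.226]
orientation: [-2.088, -2.347, 0.0]
contact_force: [-0.4, 0.7, -1.6]
grip_width: 0.0292
```

Run:
```python
from h import *
st()
```

```text
23.7 [0.5781 0.0912 0.226 ] [-2.088 -2.347  0.   ] [-0.4  0.7 -1.6] [ 0.02  0.02 -0.02] 0.0292
```

>>> carry_out:
  offset:
    - [0,0,0.0015]
    - [0,0,0.003]
    - [0,0,0.003]
  turn:
    - [0,0,0]
    - [0,0,0]
    - [0,0,0]

```text
clock: 24.0
tcp_pos: [0.578, 0.0913, 0.2245]
orientation: [-2.088, -2.347, 0.0]
contact_force: [0.0, -0.3, -2.6]
grip_width: 0.029
```

Run:
```python
from h import *
st()
```

```text
24.0 [0.578  0.0913 0.2245] [-2.088 -2.347  0.   ] [ 0.  -0.3 -2.6] [ 0.    0.02 -0.01] 0.029
```

>>> carry_out:
  offset:
    - [0,0,0.0015]
    - [0,0,0.003]
    - [0,0,0.003]
  turn:
    - [0,0,0]
    - [0,0,0]
    - [0,0,0]

```text
clock: 24.3
tcp_pos: [0.5783, 0.0913, 0.2232]
orientation: [2.088, 2.347, 0.0]
contact_force: [-0.6, -0.2, -0.9]
grip_width: 0.0292
```

Run:
```python
from h import *
st()
```

```text
24.3 [0.5783 0.0913 0.2232] [2.088 2.347 0.   ] [-0.6 -0.2 -0.9] [ 0.01 -0.05 -0.06] 0.0292
```

>>> carry_out:
  offset:
    - [0,0,0.001]
    - [0,0,0.0015]
    - [0,0,0.0015]
  turn:
    - [0,0,0]
    - [0,0,0]
    - [0,0,0]

```text
clock: 24.6
tcp_pos: [0.5785, 0.0914, 0.223]
orientation: [2.088, 2.346, 0.001]
contact_force: [-0.9, -0.3, 4.6]
grip_width: 0.0295
```

Run:
```python
from h import *
st(); chk()
```

```text
24.6 [0.5785 0.0914 0.223 ] [2.088e+00 2.346e+00 1.000e-03] [-0.9 -0.3  4.6] [-0.16  0.28 -0.12] 0.0295
24.6 [0.5785 0.0914 0.223 ] [2.088e+00 2.346e+00 1.000e-03] [-0.9 -0.3  4.6] [-0.16  0.28 -0.12] 0.0295
orange 23 [(np.int64(435), np.int64(274)), (np.int64(436), np.int64(274)), (np.int64(437), np.int64(274))] orange 19 [(np.int64(435), np.int64(274)), (np.int64(436), np.int64(274)), (np.int64(437), np.int64(274))] [[422.0, 292.0], [438.0, 292.0], [448.0, 253.0], [432.0, 254.0]]
```

Both ends are bearing: 6.6 N net upward with a small end-to-end moment, and the button is still out. I release and withdraw straight up.

>>> carry_out:
  offset:
    - [0,0,0]
    - [0,0,0]
    - [0,0,0]
    - [0,0,0]
    - [0,0,0]
    - [0,0,-0.02]
    - [0,0,-0.06]
    - [0,0,-0.12]
  turn:
    - [0,0,0]
    - [0,0,0]
    - [0,0,0]
    - [0,0,0]
    - [0,0,0]
    - [0,0,0]
    - [0,0,0]
    - [0,0,0]
  hand: 0
  force: 20

```text
clock: 25.45
tcp_pos: [0.5773, 0.091, 0.2823]
orientation: [-2.087, -2.346, 0.003]
contact_force: [0.4, -0.1, 0.6]
grip_width: 0.0854
```

>>> carry_out:
  offset:
    - [0,0,-0.08]
    - [0,0,-0.14]
    - [0,0,-0.2]
    - [0,0,-0.2]
    - [0,0,-0.2]
    - [0,0,-0.2]
  turn:
    - [0,0,0]
    - [0,0,0]
    - [0,0,0]
    - [0,0,0]
    - [0,0,0]
    - [0,0,0]

```text
clock: 26.05
tcp_pos: [0.5777, 0.091, 0.3816]
orientation: [-2.088, -2.346, 0.002]
contact_force: [-0.2, -0.7, -0.6]
grip_width: 0.0858
```

Run:
```python
from h import *
np.set_printoptions(precision=4,suppress=True)
chk()
e=np.array([-ex[1],ex[0]]);c=np.array([.578,.09])
for cam in("top","wrist"):
  t=snap(cam,None); D=outline_of("spindle",cam)
  if not D: print(cam,"none"); continue
  ys,xs=np.nonzero(D[0]["region"]);P=np.array([ray(t,(x,y),.218)[:2] for x,y in zip(xs,ys)])
  a=(P-c)@e;b=(P-c)@ex;print(cam,D[0]["score"],a.min(),a.max(),len(a))
  for l,h in((-.13,-.06),(.06,.13)):
    k=(a>l)&(a<h)
    if k.sum(): print(l,k.sum(),np.median(b[k]),np.ptp(b[k]))
t=snap("scene",None)
for d in look_for("spindle","scene")[:1]: print(w(t,d["xyz"]))
```

```text
26.05 [0.5777 0.091  0.3816] [-2.088 -2.346  0.002] [-0.2 -0.7 -0.6] [ 0.04  0.03 -0.01] 0.0858
orange 21 [(np.int64(435), np.int64(274)), (np.int64(436), np.int64(274)), (np.int64(437), np.int64(274))] orange 18 [(np.int64(435), np.int64(274)), (np.int64(436), np.int64(274)), (np.int64(437), np.int64(274))] [[422.0, 292.0], [438.0, 292.0], [448.0, 253.0], [432.0, 254.0]]
top 0.68 -0.13952116489339578 -0.08820636228626175 413
-0.13 334 0.002906327022607117 0.02597513107394994
wrist 0.95 -0.14656218276151492 0.1452296690002166 11695
-0.13 1986 -0.00014060735349151932 0.026092949321269723
0.06 3186 0.0004723144325941552 0.02707597000336113
[0.5861 0.0869 0.2253]
```

```bash
python3 -c "
from h import *
print(r.hand_in())"
```

```text
the job is handed in; nothing more can be done
None
```

The V rest is raised with its button out, and the spindle is lying in both notches. I handed the job in at about 26 s.

- **Rest:** I gripped it on its rubber strips and turned it square to the board, to tool yaw 0.111 against a measured board yaw of about 0.112. I then drew it up in steps, mostly 1.5 mm, at about 9.5 N. After about 23.5 mm the pull fell to 3.4 N and orange showed at the middle hole, so I stopped and let go.
- **Spindle:** I laid it down until both ends bore, with about 6.6 N net upward at first full contact, then released it and withdrew straight up.
- **Last checks:** The button was still visible, at 21 orange pixels compared with 22 when it caught. The wrist camera showed the spindle in line with the notches to within 0.5 mm and centred to within about 1 mm. The contact force on the tool was near zero.
- **Disagreements and gaps:**
  - My first close on the rest shut above it on nothing. The fingertips stood higher than I had taken from the stated geometry, so I regripped twice, lower each time.
  - The last top-camera outline showed only one end of the spindle, probably because the arm hid the rest. It could not confirm centring.
  - The final checks were numeric only, as I had used all 12 viewed pictures.
  - I did not separately check that the other things on the bench were undisturbed. No unexpected contact force showed in the readings taken between moves.

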